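# Fetch the polishing compound from behind the containers

### The job

The round green cake of polishing compound stands at the back of the wooden tray, hemmed in by three containers. Stand all three containers on the blue mat, leaving the cake where it is meanwhile; then lay the cake flat in the middle of the green pad (not the red one), and only after that put each container back upright in the tray on the very spot where it stood at the start. Do not tip anything over, and leave the pen and the steel block alone.

Things in the scene. Friction and masses are not known exactly. Their poses are not given: they have to be found in the camera images.
- cake: Round cake of green polishing compound, 44 mm diameter, 20 mm tall, 90 g; origin at the centre of its underside. It stands at the back of the tray in the middle, 8 mm from the back wall.
- jar: Round jar, black with a fixed cream screw lid: body 44 mm diameter, lid 47 mm diameter from 32 mm up to the top at 45 mm; about 110 g. Origin at the centre of its underside, z up. From above only the cream lid shows, the smallest of the three tops.
- pot: Low round pot, cream with red bands, 63 mm diameter, 34 mm tall, about 75 g, fixed white lid, the widest of the three tops. Origin at the centre of its underside, z up.
- can: Upright tinplate can with a red and white label and a golden top, 57 mm diameter, 72 mm tall, about 180 g. Origin at the centre of its underside, z up.
- tray: Fixed wooden tray, open in front. Origin on the bench under its middle; x points to the back wall. Floor 6 mm thick, x -82 to +78 mm, 220 mm wide; back wall 45 mm high, inner face at x = +72 mm; side walls 24 mm high, inner faces at y = +-104 mm. In this frame the cake starts at (42, 0) mm and the containers, in any order, at (12, 56), (12, -56) and (-40, 0) mm.
- mat: Fixed padded blue mat with a pale stitched line along its edge, 280 mm along its x, 120 mm along its y, top 10 mm above the bench, to the robot's left of the tray; origin under its centre on the bench. Side area for the three containers.
- green_pad: Fixed round pad with a green top on a pale wooden disc, 76 mm diameter, top 5 mm above the bench; origin under its centre on the bench.
- red_pad: Fixed round pad like the green one but with a dark red top, 76 mm diameter, top 5 mm above the bench; origin under its centre on the bench. Not used; the two pads change places from start to start.
- pen: Bystander: marker pen, white with black, 135 x 17 x 16 mm, lying to the right, nearer the robot than the pads, its length along its y; origin at the centre of its underside.
- steel_block: Bystander: dark flat steel block 75 x 60 x 18 mm, to the robot's right beyond the pads; origin at the centre of its underside.
Things that resemble listed ones, but are neither listed nor needed, are in the scene too. What is shaped like the pot but pink or purple is not meant.

How it is judged (in metres and radians):
On the way, in this order (a step that is already met when the one before it is completed fails the run):
1. all three containers stand upright on the blue mat, the cake still in its place (within 20 mm) (x of jar in the frame of mat between -0.12 and 0.12 m and y of jar in the frame of mat between -0.04 and 0.04 m and height (world z) of each of jar, pot, can below 0.017 m and angle between each of jar, pot, can's own z axis and vertical below 0.12 rad and linear speed of each of jar, pot, can below 0.02 m/s and x of pot in the frame of mat between -0.12 and 0.12 m and y of pot in the frame of mat between -0.04 and 0.04 m and x of can in the frame of mat between -0.12 and 0.12 m and y of can in the frame of mat between -0.04 and 0.04 m and distance of cake from where it was at the start of the episode below 0.02 m), for 0.2 s.
2. the cake lies released in the middle of the green pad (within 15 mm) while all three containers still stand on the mat (horizontal distance between cake and green_pad below 0.015 m and height (world z) of cake below 0.011 m and angle between each of cake, jar, pot, can's own z axis and vertical below 0.12 rad and linear speed of each of cake, jar, pot, can below 0.02 m/s and contact force between the fingers and cake below 0.1 N and x of jar in the frame of mat between -0.12 and 0.12 m and y of jar in the frame of mat between -0.04 and 0.04 m and height (world z) of each of jar, pot, can below 0.017 m and x of pot in the frame of mat between -0.12 and 0.12 m and y of pot in the frame of mat between -0.04 and 0.04 m and x of can in the frame of mat between -0.12 and 0.12 m and y of can in the frame of mat between -0.04 and 0.04 m), for 0.2 s.
At the end, for the whole second after the job is handed in: The cake lies flat in the middle of the green pad (centre within 15 mm), and the jar, the pot and the can each stand upright in the tray within 15 mm of where they stood at the start; all released and at rest (horizontal distance between cake and green_pad below 0.015 m and height (world z) of cake below 0.011 m and angle between each of cake, jar, pot, can's own z axis and vertical below 0.12 rad and linear speed of each of cake, jar, pot, can below 0.02 m/s and distance of each of jar, pot, can from where it was at the start of the episode below 0.015 m); the robot touches nothing.
It fails at once if the pen or the steel block is moved by more than 15 mm (distance of any of pen, steel_block from where it was at the start of the episode above 0.015 m).
It fails at once if a container or the cake is tipped over (more than 40 degrees) (angle between any of jar, pot, can, cake's own z axis and vertical above 0.7 rad).
It also fails if it takes over 144 s, if anything falls off the work surface, if the arm or the gripper's body presses on something with over 40 N, if the wrist force passes 120 N, or if a joint passes its speed limit or range.

### The arm

A 7-joint arm with a two-finger parallel gripper is mounted at the origin on a cart in front of the work surface, level with it; the furniture and walls round the work are solid. World frame = base frame: x ahead of the robot, y to its left, z up, the work surface at z = 0. Lengths are in m, angles in degrees, forces in N, time in s.
With the tool pointing down it reaches from about 0.4 to 0.925 m from the base axis. Payload 4.1 kg.
Tool frame: the origin (TCP) lies midway between the tips of the shut fingers; the grasp point (between the pads) lies 19 mm behind it; z points along the fingers, y is the line along which they close (so a half turn about z gives the same grasp; the last joint's range is limited). The gripper opens to 85 mm and grips with 20 to 120 N. Pads are 22 mm wide; open, the fingers measure 114 mm over their backs; the gripper's body (76 mm by 85 mm) begins 54 mm behind the grasp point. The pads swing forward as they close: fully open they stand 13 mm farther back than shut.
Start: joints at [58.614, 22.827, 2.584, 88.041, -1.071, 69.15, -2.905], TCP at [0.282, -0.586, 0.231] pointing down, gripper open.
Joint ranges: [-161.44, 161.44], [-28.35, 127.94], [-78.24, 83.42], [0, 140.83], [-78.03, 258.03], [13.02, 114.36], [-168.23, 168.23]. Speed limits (degrees/s): [147.25, 147.25, 180, 180, 180, 180, 180].

### API

Orientations are given as a 3x3 rotation matrix whose columns are the frame's x, y, z axes.
In Python, from plant import robot gives the robot as it stands.
- The arm moves only by the shell command python3 -m creep 'ROWS' [FORCE]. ROWS is JSON, a list of rows, each a list of 3 entries, a list of its own where there are three numbers: the shift along the world's x, y, z in cm, then the turn, a rotation vector about the world's x, y, z in degrees, then the finger opening in cm, from 0 to 8.54. A call has 1 to 10 rows; each row shifts and turns the commanded pose from where the row before left it; what a row does not reach is not made up. A row lasts 1/10 s, in which the tool goes at most 50 mm and 8.59 degrees, less where a joint would pass 70% of its speed; a pose out of reach is approached as far as the arm can. A call is refused whole if a number of a shift passes 5 or a number of a turn 8.59, either way. A call with a gripper value outside its range is refused whole. The fingers move at their own pace and stop on an object; FORCE is the grip in N (left out, the last holds). Time passes only in rows, so rows that do not move let the fingers close. It gives the time, the measured TCP pose, the force, the opening and the grip force at its end, in the units of the state.
- robot.read_state(): the state, without advancing time (a new reading comes with each control period).
- robot.snapshot(name): name is "scene" or "top" or "wrist"; returns a dict with "pixels" (480x640x3 uint8, red, green, blue), "mtx" (3x3 intrinsics, pixels), "position" and "attitude" of the camera in the world. Camera axes: x right, y up, looking along -z (the intrinsics and any distortion apply to the point x, -y, -z); pixel columns grow to the right and rows downward; lengths in m; the calibration is good to about 2 mm. A picture is of the moment at which its call begins. There is no depth.
- robot.sign_off(): hands the job in; it is judged then, once.
The state is a dict: "t": time; "joints": joint angles; "dq": joint speeds; "tau": joint torques, N m; "eef_pos": TCP position; "tool_rot": TCP orientation; "wrist_force": force on the tool from outside, world axes, zero at the start; "torque": the same for the moment, N m; "width": finger opening in m; "gripper_force": force on a finger pad.
Only numpy, scipy, OpenCV 4.12 (cv2) and the standard library are available. Lean on these libraries where they do the work, as an engineer would, in place of code of your own. Each camera call takes 0.05 s, during which the arm holds its last target. There are 200 camera calls.

## Working session

There is one attempt and no reset: what is moved stays moved. The work goes in short steps, Python scripts to look and compute and a shell command to move; the robot and the scene stay as the last step left them, time stands still between calls to the robot, and variables do not carry over. Pictures are saved under pics/ and viewed, at most 14 in all, crops included, and the job is handed in when it is done.

```bash
ls; mkdir -p pics
python3 - <<'E'
from plant import robot
import cv2,numpy as np
s=robot.read_state();print(s)
for n in("top","scene"):
    r=robot.snapshot(n);cv2.imwrite(f"pics/{n}0.png",r["pixels"][:,:,::-1]);print(n,r["mtx"],r["position"],r["attitude"],[k for k in r])
    np.savez(f"pics/{n}0.npz",**{k:np.array(v) for k,v in r.items()})
E
```

```text
pics
{'t': 0.0, 'joints': array([58.61477324, 22.87060505,  2.58083498, 88.11354217, -1.07192658,
       69.15158215, -2.90639681]), 'dq': array([-0.11051285, -0.04197401,  0.0185513 , -0.01052457, -0.08546384,
       -0.05488165, -0.01081879]), 'tau': array([ 1.30414075e-03, -4.75123215e+01,  1.36556190e+00, -2.54215658e+01,
        1.16797604e-02,  9.45413631e-03,  2.65904384e-05]), 'eef_pos': array([ 0.28175019, -0.58505386,  0.23028342]), 'tool_rot': array([[ 9.00947048e-01,  4.33927985e-01, -9.59766536e-04],
       [ 4.33929027e-01, -9.00945464e-01,  1.69425347e-03],
       [-1.29513310e-04, -1.94290322e-03, -9.99998104e-01]]), 'wrist_force': array([-0.97518235,  0.08471974, -0.83021767]), 'torque': array([-0.02971697, -0.01353946,  0.01003047]), 'gripper_force': 0.0, 'width': 0.08557412679221903}
top [[610.44979253   0.         312.4886716 ]
 [  0.         610.44979253 239.94574915]
 [  0.           0.           1.        ]] [ 0.3573761  -0.04498908  1.38332308] [[-0.0209236   0.99399378 -0.10741777]
 [-0.99973927 -0.01981904  0.01134023]
 [ 0.00914321  0.10762704  0.9941493 ]] ['pixels', 'mtx', 'position', 'attitude']
scene [[603.47587143   0.         315.19634659]
 [  0.         603.47587143 246.61447981]
 [  0.           0.           1.        ]] [-0.15504815  0.7030646   1.14866547] [[-0.74774493  0.48669968 -0.45166464]
 [-0.66397708 -0.55162941  0.50481623]
 [-0.0034576   0.67736874  0.73563553]] ['pixels', 'mtx', 'position', 'attitude']
```

View pics/top0.png

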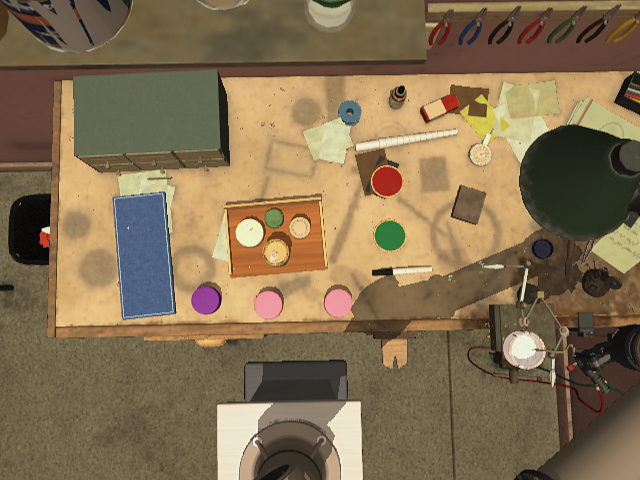

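View pics/scene0.png

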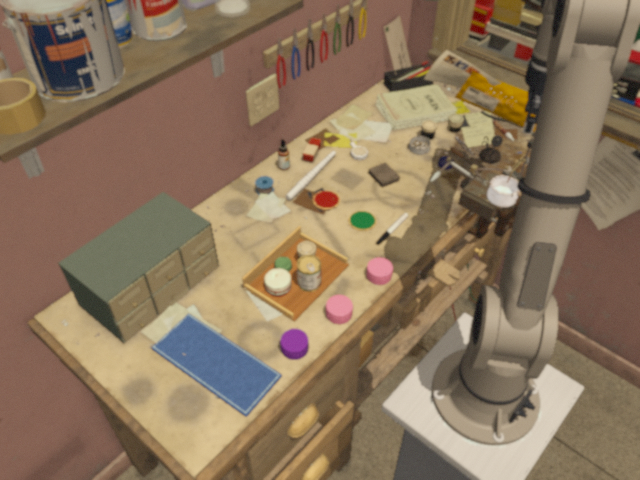

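The top view shows: pot (249,232), cake (274,217), jar (300,227), can (276,252), green pad (390,235), mat centre about (144,254), and purple/pink decoys between the tray, mat and robot. I'll measure these now.

```bash
cat > h.py <<'E'
import numpy as np,cv2
from plant import robot
def ray(r,u,v,z):
    K=r["mtx"];d=r["attitude"]@np.array([(u-K[0,2])/K[0,0],-(v-K[1,2])/K[1,1],-1]);p=r["position"]
    return p+d*(z-p[2])/d[2]
def pix(r,P):
    K=r["mtx"];c=r["attitude"].T@(np.asarray(P,float)-r["position"]);return np.array([K[0,2]+K[0,0]*c[0]/-c[2],K[1,2]-K[1,1]*c[1]/-c[2]])
def blobs(m,amin,amax=1e6):
    n,l,s,c=cv2.connectedComponentsWithStats(m.astype(np.uint8))
    out=[]
    for i in range(1,n):
        if amin<s[i,4]<amax:
            k=max(cv2.findContours((l==i).astype(np.uint8),0,2)[0],key=len)
            out.append((s[i,4],c[i],cv2.minEnclosingCircle(k),cv2.minAreaRect(k)))
    return out
E
python3 - <<'E'
from h import *
r=dict(np.load("pics/top0.npz"));im=r["pixels"];hsv=cv2.cvtColor(im,cv2.COLOR_RGB2HSV);H,S,V=[hsv[...,i].astype(int) for i in range(3)]
y,x=np.mgrid[:480,:640]
def show(n,m,z,a):
    for b in blobs(m,a): 
        (cx,cy),rad=b[2];print(n,b[0],b[1].round(1),(round(cx,1),round(cy,1),round(rad,1)),"W",ray(r,*b[1],z)[:2].round(4),ray(r,cx,cy,z)[:2].round(4),b[3])
for u,v in [(249,232),(274,217),(300,227),(276,250),(276,260),(144,254),(390,235),(240,260),(310,250)]: print((u,v),hsv[v,u])
box=(x>225)&(x<330)&(y>195)&(y<280)
show("pot",box&(S<60)&(V>170)&(x<268),.040,200)
show("cake",box&(H>40)&(H<85)&(S>60),.026,100)
show("gpad",(H>50)&(H<85)&(S>120)&(x>350)&(x<430)&(y>190)&(y<270),.005,200)
show("mat",(H>100)&(H<125)&(S>80)&(x>100)&(x<190)&(y>180)&(y<330),.010,1000)
c=im[185:290,215:345,::-1];c=cv2.resize(c,None,fx=6,fy=6,interpolation=cv2.INTER_CUBIC)[:600,:780]
cv2.imwrite("pics/c0.png",c)
w=robot.snapshot("wrist");print(w["position"],w["attitude"],robot.read_state()["eef_pos"])
E
```

```text
(249, 232) [ 31  49 240]
(274, 217) [ 43 105 148]
(300, 227) [ 20 100 236]
(276, 250) [ 20 136 241]
(276, 260) [ 20 141 235]
(144, 254) [109  97 126]
(390, 235) [ 64 149 120]
(240, 260) [ 13 183 176]
(310, 250) [ 12 182 186]
pot 532 [249.  232.8] (249.0, 232.6, 13.5) W [0.5211 0.08  ] [0.5216 0.0799] ((248.96002197265625, 232.72000122070312), (25.60000228881836, 26.000001907348633), 36.869895935058594)
cake 270 [273.7 218.2] (273.8, 217.8, 9.6) W [0.5548 0.0255] [0.5558 0.0254] ((273.70001220703125, 218.1000213623047), (18.335756301879883, 17.441329956054688), 26.56505012512207)
gpad 684 [389.5 235.3] (389.7, 235.0, 15.0) W [ 0.5135 -0.2361] [ 0.5141 -0.2367] ((389.5, 235.0), (28.0, 29.0), 90.0)
mat 5588 [143.1 255.2] (142.5, 255.5, 63.3) W [0.4788 0.3214] [0.4782 0.3227] ((143.05517578125, 255.16207885742188), (118.0906753540039, 48.083335876464844), 85.2363510131836)
[ 0.34643004 -0.55329888  0.37268063] [[ 0.433624    0.86265347  0.26038282]
 [-0.90109315  0.41549975  0.12406083]
 [-0.00116749 -0.28842493  0.9575018 ]] [ 0.28181811 -0.58517776  0.23046403]
```

View pics/c0.png

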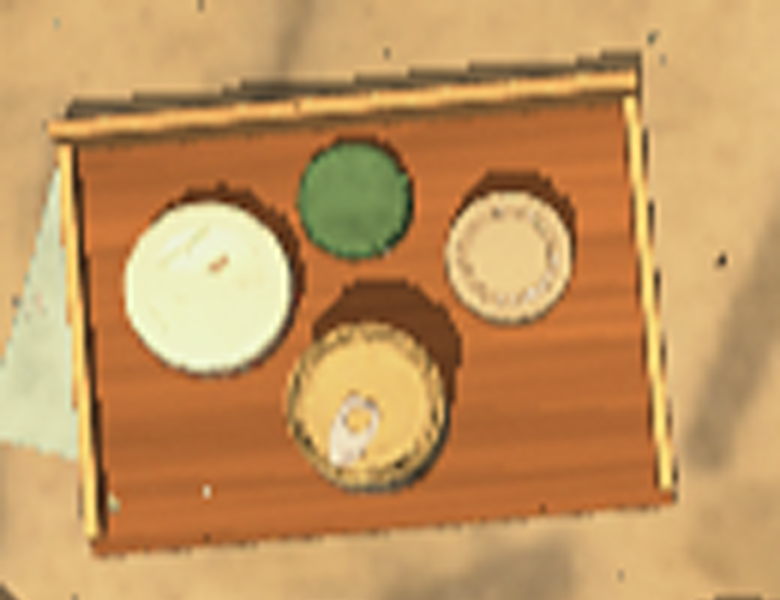

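The crop shows jar lid centre at (509,257), can top at (367,405), pot at (209,287) and cake at (355,200), at 6x from offset (215,185). I'll fit the tray frame.

Run:
```python
from h import *
r=dict(np.load("pics/top0.npz"))
q=lambda a,b:(a/6+215-.4,b/6+185-.4)
P=[ray(r,*q(209,287),.040),ray(r,*q(355,200),.026),ray(r,*q(509,257),.051),ray(r,*q(367,405),.078)]
P=np.array(P)[:,:2];T=np.array([(12,56),(42,0),(12,-56),(-40,0)])/1e3
a=P-P.mean(0);b=T-T.mean(0);U,_,V=np.linalg.svd(b.T@a);R=(V.T@np.diag([1,np.linalg.det(V.T@U.T)])@U.T)
t=P.mean(0)-R@T.mean(0);F=T@R.T+t
print("meas",P.round(4),"\nfit",F.round(4),"tray",t,np.degrees(np.arctan2(R[1,0],R[0,0])))
th=[ray(r,u,v,.010)[:2].round(4) for u,v in((113,197),(163,191.5),(175.5,311),(123.5,318))];print("mat corners",th)
for u,v in((206,300),(268.5,303),(338,302)):print("decoy",ray(r,u,v,.034)[:2].round(3))
print([ray(r,u,v,.016)[:2].round(3) for u,v in((374,271),(431,267))])
```

```text
meas [[ 0.522   0.0789]
 [ 0.5554  0.0254]
 [ 0.5296 -0.0321]
 [ 0.4738  0.0194]] 
fit [[ 0.5218  0.0792]
 [ 0.5556  0.0254]
 [ 0.5296 -0.0326]
 [ 0.4738  0.0197]] tray [0.5137232  0.02246802] 4.002866485524083
mat corners [array([0.613 , 0.3907]), array([0.6235, 0.2774]), array([0.3525, 0.2481]), array([0.3394, 0.3636])]
decoy [0.375 0.176]
decoy [0.366 0.039]
decoy [ 0.365 -0.114]
[array([ 0.432, -0.197]), array([ 0.439, -0.325])]
```

```bash
python3 -m creep '[[[0,2,2],[0,0,0],8.5],[[0,3,1],[0,0,0],8.5],[[1,4,0],[0,0,6],8.5],[[1,4,0],[0,0,6],8.5],[[1,4,0],[0,0,6],8.5],[[1,4,0],[0,0,6],8.5],[[1,4,0],[0,0,6],8.5],[[1,4,0],[0,0,6],8.5],[[1,4,0],[0,0,6],8.5],[[1,4,0],[0,0,6],8.5]]' 60
```

```text
t: 1.15
eef_pos: [0.362, -0.2139, 0.2612]
tool_rot: [[0.276, 0.961, 0.0], [0.961, -0.276, -0.0], [-0.0, 0.0, -1.0]]
wrist_force: [1.4, -1.0, 0.9]
width: 0.0848
gripper_force: 0.0
```

```bash
cat >> h.py <<'E'
def st(target=None,ang=4.0):
    s=robot.read_state();R=s["tool_rot"];yaw=np.degrees(np.arctan2(R[1,1],R[0,1]))
    print("t",round(s["t"],2),"p",(s["eef_pos"]*100).round(2),"yaw",yaw.round(2),"zax",R[:,2].round(3),"j7",s["joints"].round(0),"w",round(s["width"]*100,2),"gf",round(s["gripper_force"],1),"F",s["wrist_force"].round(1))
    if target is not None: print("go cm",(np.array(target)*100-s["eef_pos"]*100).round(2),"turn",round(ang-yaw,2))
CAN,JAR,POT,CAKE=(.4738,.0197),(.5296,-.0326),(.5218,.0792),(.5556,.0254)
GP=(.5141,-.2365);MCAN,MPOT,MJAR=(.3875,.3105),(.482,.320),(.5715,.3290)
E
python3 -c "
from h import *
st((*CAN,.16))"
```

```text
t 1.15 p [ 36.2  -21.39  26.12] yaw -16.05 zax [ 0. -0. -1.] j7 [ 41.  -2. -15. 114.  -1.  68.   9.] w 8.48 gf 0.0 F [ 1.4 -1.   0.9]
go cm [ 11.18  23.36 -10.12] turn 20.05
```

```bash
python3 -m creep '[[[1,3,0],[0,0,4],7],[[1,3,0],[0,0,4],7],[[2,3,-1],[0,0,4],7],[[2,4,-1],[0,0,4],7],[[2,4,-2],[0,0,4],7],[[2,4,-2],[0,0,0],7],[[1.2,2.4,-2],[0,0,0],7],[[0,0,-2],[0,0,0],7],[[0,0,0],[0,0,0],7],[[0,0,0],[0,0,0],7]]'
python3 - <<'E'
from h import *
st((*CAN,.030))
w=robot.snapshot("wrist");im=w["pixels"][:,:,::-1].copy()
for n,p in(("can",(*CAN,.078)),("pot",(*POT,.040)),("jar",(*JAR,.051)),("cake",(*CAKE,.026))):
    cv2.circle(im,tuple(int(v) for v in pix(w,p)),5,(255,0,255),2)
cv2.imwrite("pics/w1.png",im)
E
```

```text
t: 2.15
eef_pos: [0.4737, 0.0178, 0.1613]
tool_rot: [[-0.064, 0.998, -0.001], [0.998, 0.064, -0.0], [-0.0, -0.001, -1.0]]
wrist_force: [-0.0, -0.1, 0.1]
width: 0.07
gripper_force: 0.0
t 2.15 p [47.37  1.78 16.13] yaw 3.68 zax [-0.001 -0.    -1.   ] j7 [ 22.  11. -32. 115.   7.  56. -10.] w 7.0 gf 0.0 F [-0.  -0.1  0.1]
go cm [ 1.000e-02  1.900e-01 -1.313e+01] turn 0.32
```

View pics/w1.png

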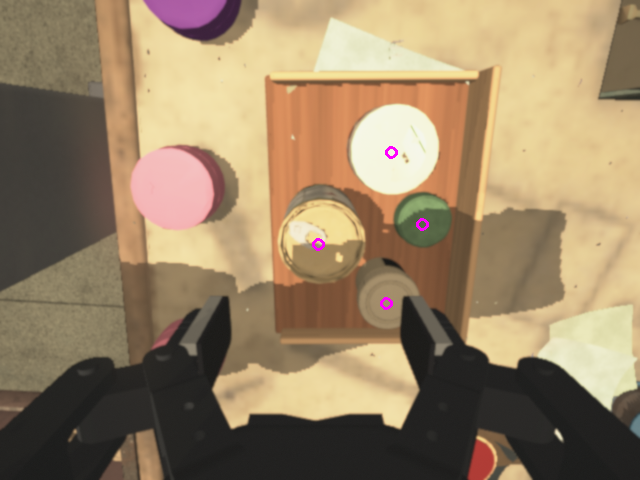

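The wrist view has the can top at (322,239), pot at (394,149) and cake at (423,220). The predictions sit about 3 px (2-3 mm) off, towards +x/+y, which fits the calibration error. I'll split the difference and descend on the can.

```bash
python3 -m creep '[[[0.1,0.3,-2],[0,0,0],7],[[0,0,-3],[0,0,0],7],[[0,0,-3],[0,0,0],7],[[0,0,-3],[0,0,0],7],[[0,0,-2.1],[0,0,0],7],[[0,0,0],[0,0,0],7],[[0,0,0],[0,0,0],5],[[0,0,0],[0,0,0],5],[[0,0,0],[0,0,0],5],[[0,0,0],[0,0,0],5]]' 40; python3 -m creep '[[[0,0,0],[0,0,0],5],[[0,0,0],[0,0,0],5]]'; python3 -c "
from h import *
st()"
```

```text
t: 3.2
eef_pos: [0.4763, 0.0211, 0.0318]
tool_rot: [[-0.064, 0.998, 0.003], [0.998, 0.064, -0.001], [-0.001, 0.003, -1.0]]
wrist_force: [0.2, -1.4, 6.0]
width: 0.0565
gripper_force: 43.3
t: 3.4
eef_pos: [0.4763, 0.0211, 0.0318]
tool_rot: [[-0.064, 0.998, 0.003], [0.998, 0.064, -0.001], [-0.001, 0.002, -1.0]]
wrist_force: [-0.5, -1.1, 7.8]
width: 0.0565
gripper_force: 43.4
t 3.4 p [47.63  2.11  3.18] yaw 3.69 zax [ 0.003 -0.001 -1.   ] j7 [ 17.  22. -29. 121.  17.  40. -19.] w 5.65 gf 43.4 F [-0.5 -1.1  7.8]
```

```bash
python3 -m creep '[[[0,0,1],[0,0,0],5],[[0,0,2],[0,0,0],5],[[0,0,3],[0,0,0],5],[[0,0,3],[0,0,0],5],[[-1,2,0],[0,0,0],5],[[-1,4,0],[0,0,0],5],[[-1,4,0],[0,0,0],5],[[-1,4,0],[0,0,0],5],[[-1,4,0],[0,0,0],5],[[-1,4,0],[0,0,0],5]]'; python3 -m creep '[[[-1,3,0],[0,0,0],5],[[-1,2,0],[0,0,0],5],[[-0.9,1.9,0],[0,0,0],5],[[0,0,0],[0,0,0],5],[[0,0,0],[0,0,0],5]]';python3 -c "
from h import *
st((*MCAN,.0365))"
```

```text
t: 4.4
eef_pos: [0.4141, 0.2426, 0.1207]
tool_rot: [[-0.065, 0.998, 0.0], [0.998, 0.065, -0.0], [-0.0, 0.0, -1.0]]
wrist_force: [0.2, -0.2, -1.8]
width: 0.0566
gripper_force: 43.3
t: 4.9
eef_pos: [0.3857, 0.3101, 0.1204]
tool_rot: [[-0.066, 0.998, -0.0], [0.998, 0.066, -0.001], [-0.001, -0.0, -1.0]]
wrist_force: [0.3, -0.2, -2.7]
width: 0.0563
gripper_force: 43.3
t 4.9 p [38.57 31.01 12.04] yaw 3.79 zax [-0.    -0.001 -1.   ] j7 [ -9.  18. -41. 115.  15.  53. -53.] w 5.63 gf 43.3 F [ 0.3 -0.2 -2.7]
go cm [ 0.18  0.04 -8.39] turn 0.21
```

```bash
python3 -m creep '[[[0.1,0,-2],[0,0,0],5],[[0,0,-3],[0,0,0],5],[[0,0,-2],[0,0,0],5],[[0,0,-1],[0,0,0],5],[[0,0,-0.4],[0,0,0],5],[[0,0,0],[0,0,0],5],[[0,0,0],[0,0,0],6.2],[[0,0,0],[0,0,0],7],[[0,0,0],[0,0,0],7]]'; python3 -c "
from h import *
st((.3865,.310,.13))"
```

```text
t: 5.8
eef_pos: [0.3877, 0.3108, 0.0371]
tool_rot: [[-0.065, 0.998, 0.002], [0.998, 0.065, 0.001], [0.001, 0.002, -1.0]]
wrist_force: [-0.3, -0.2, -0.1]
width: 0.0699
gripper_force: 0.0
t 5.8 p [38.77 31.08  3.71] yaw 3.71 zax [ 0.002  0.001 -1.   ] j7 [-13.  25. -37. 118.  22.  43. -60.] w 6.99 gf 0.0 F [-0.3 -0.2 -0.1]
go cm [-0.12 -0.08  9.29] turn 0.29
```

```bash
python3 -m creep '[[[0,0,2],[0,0,0],7.5],[[0,0,4],[0,0,0],7.5],[[0,0,4],[0,0,0],7.5],[[1,-2,0],[0,0,0],7.5],[[2,-4,0],[0,0,0],7.5],[[2,-4,0],[0,0,0],7.5],[[2,-4,0],[0,0,0],7.5],[[2,-4,0],[0,0,0],7.5],[[2.6,-3,0],[0,0,0],7.5],[[2,-2,0],[0,0,0.2],7.5]]'; python3 -m creep '[[[0,0,-2],[0,0,0],7.5],[[0,0,-1],[0,0,0],7.5],[[0,0,0],[0,0,0],7.5],[[0,0,0],[0,0,0],7.5]]';python3 -c "
from h import *
st((.5238,.0807,.007))"
```

```text
t: 6.8
eef_pos: [0.5246, 0.0769, 0.1368]
tool_rot: [[-0.065, 0.998, 0.001], [0.998, 0.065, -0.001], [-0.001, 0.001, -1.0]]
wrist_force: [-0.4, 0.4, -0.1]
width: 0.0747
gripper_force: 0.0
t: 7.2
eef_pos: [0.5226, 0.0813, 0.1066]
tool_rot: [[-0.07, 0.998, -0.0], [0.998, 0.07, 0.0], [0.0, -0.0, -1.0]]
wrist_force: [0.5, 0.2, -0.3]
width: 0.0751
gripper_force: 0.0
t 7.2 p [52.26  8.13 10.66] yaw 4.03 zax [-0.  0. -1.] j7 [ 14.  21. -33. 111.  14.  52. -22.] w 7.51 gf 0.0 F [ 0.5  0.2 -0.3]
go cm [ 0.12 -0.06 -9.96] turn -0.03
```

```bash
python3 -m creep '[[[0.1,-0.05,-3],[0,0,0],7.5],[[0,0,-3],[0,0,0],7.5],[[0,0,-2],[0,0,0],7.5],[[0,0,-1],[0,0,0],7.5],[[0,0,-0.9],[0,0,0],7.5],[[0,0,0],[0,0,0],7.5]]' 30; python3 -c "
from h import *
st((.5238,.0807,.007))"; python3 -m creep '[[[0,0,0],[0,0,0],5.8],[[0,0,0],[0,0,0],5.8],[[0,0,0],[0,0,0],5.8],[[0,0,0],[0,0,0],5.8],[[0,0,0],[0,0,0],5.8]]'; python3 -c "
from h import *
st()"
```

```text
t: 7.8
eef_pos: [0.5239, 0.0802, 0.0072]
tool_rot: [[-0.069, 0.998, -0.0], [0.998, 0.069, -0.0], [-0.0, -0.0, -1.0]]
wrist_force: [0.6, -0.1, 0.3]
width: 0.075
gripper_force: 0.0
t 7.8 p [52.39  8.02  0.72] yaw 3.96 zax [-0. -0. -1.] j7 [ 10.  29. -29. 115.  21.  41. -28.] w 7.5 gf 0.0 F [ 0.6 -0.1  0.3]
go cm [-0.01  0.05 -0.02] turn 0.04
t: 8.3
eef_pos: [0.525, 0.0802, 0.0084]
tool_rot: [[-0.068, 0.998, 0.002], [0.998, 0.068, 0.0], [0.0, 0.002, -1.0]]
wrist_force: [1.1, 0.9, 6.6]
width: 0.0618
gripper_force: 33.3
t 8.3 p [52.5   8.02  0.84] yaw 3.92 zax [ 0.002  0.    -1.   ] j7 [ 10.  29. -29. 115.  21.  41. -28.] w 6.18 gf 33.3 F [1.1 0.9 6.6]
```

```bash
python3 -m creep '[[[0,0,1],[0,0,0],5.8],[[0,0,2],[0,0,0],5.8],[[0,0,3],[0,0,0],5.8],[[0,0,3],[0,0,0],5.8],[[0,2,0],[0,0,0],5.8],[[-0.3,4,0],[0,0,0],5.8],[[-1,4,0],[0,0,0],5.8],[[-1,4,0],[0,0,0],5.8],[[-1,4,0],[0,0,0],5.8],[[-1,4,0],[0,0,0],5.8]]'; python3 -m creep '[[[0,2,0],[0,0,0],5.8],[[0,0,-1],[0,0,0],5.8],[[0,0,0],[0,0,0],5.8],[[0,0,0],[0,0,0],5.8]]';python3 -c "
from h import *
st((*MPOT,.0125))"
```

```text
t: 9.3
eef_pos: [0.4804, 0.3009, 0.0977]
tool_rot: [[-0.068, 0.998, 0.0], [0.998, 0.068, -0.0], [-0.0, 0.0, -1.0]]
wrist_force: [1.4, 0.3, 0.3]
width: 0.0617
gripper_force: 33.1
t: 9.7
eef_pos: [0.4812, 0.3175, 0.0866]
tool_rot: [[-0.066, 0.998, -0.001], [0.998, 0.066, -0.002], [-0.002, -0.001, -1.0]]
wrist_force: [0.6, 0.1, -0.5]
width: 0.0621
gripper_force: 33.1
t 9.7 p [48.12 31.75  8.66] yaw 3.8 zax [-0.001 -0.002 -1.   ] j7 [-10.  27. -35. 106.  20.  53. -51.] w 6.21 gf 33.1 F [ 0.6  0.1 -0.5]
go cm [ 0.08  0.25 -7.41] turn 0.2
```

```bash
python3 -m creep '[[[0,0.2,-3],[0,0,0],5.8],[[0,0,-2],[0,0,0],5.8],[[0,0,-1.5],[0,0,0],5.8],[[0,0,-0.9],[0,0,0],5.8],[[0,0,0],[0,0,0],5.8],[[0,0,0],[0,0,0],5.8],[[0,0,0],[0,0,0],6.8],[[0,0,0],[0,0,0],7.5],[[0,0,0],[0,0,0],7.5]]'; python3 -m creep '[[[0,0,2],[0,0,0],7.5],[[0,0,4],[0,0,0],7.5],[[0,0,4],[0,0,0],6],[[1,-4,0],[0,0,0],6],[[1,-4,0],[0,0,0],6],[[1,-5,0],[0,0,0],6],[[1,-5,0],[0,0,0],6],[[0.8,-5,0],[0,0,0],6],[[0,-5,0],[0,0,0],6],[[0,-5,0],[0,0,0],6]]'; python3 -m creep '[[[0,-2,-1],[0,0,0],6],[[0,0,0],[0,0,0],6],[[0,0,0],[0,0,0],6]]';python3 -c "
from h import *
st((.5320,-.0315,.025))"
```

```text
t: 10.6
eef_pos: [0.482, 0.3221, 0.014]
tool_rot: [[-0.068, 0.998, 0.002], [0.998, 0.068, 0.001], [0.001, 0.002, -1.0]]
wrist_force: [2.0, 0.6, 1.1]
width: 0.0752
gripper_force: 0.0
t: 11.6
eef_pos: [0.5284, -0.0074, 0.1136]
tool_rot: [[-0.069, 0.998, 0.0], [0.998, 0.069, 0.0], [0.0, 0.001, -1.0]]
wrist_force: [2.1, -1.0, -0.4]
width: 0.06
gripper_force: 0.0
t: 11.9
eef_pos: [0.5283, -0.0249, 0.1034]
tool_rot: [[-0.068, 0.998, -0.0], [0.998, 0.068, 0.001], [0.001, -0.0, -1.0]]
wrist_force: [0.1, -0.1, 0.6]
width: 0.0597
gripper_force: 0.0
t 11.9 p [52.83 -2.49 10.34] yaw 3.9 zax [-0.     0.001 -1.   ] j7 [ 24.  21. -31. 112.  14.  51. -10.] w 5.97 gf 0.0 F [ 0.1 -0.1  0.6]
go cm [ 0.37 -0.66 -7.84] turn 0.1
```

```bash
python3 -m creep '[[[0.4,-0.7,-0.5],[0,0,0],6],[[0,0,-2.5],[0,0,0],6],[[0,0,-3],[0,0,0],6],[[0,0,-1.3],[0,0,0],6],[[0,0,-0.5],[0,0,0],6],[[0,0,0],[0,0,0],6]]' 35; python3 -c "
from h import *
st()"; python3 -m creep '[[[0,0,0],[0,0,0],4.3],[[0,0,0],[0,0,0],4.3],[[0,0,0],[0,0,0],4.3],[[0,0,0],[0,0,0],4.3],[[0,0,0],[0,0,0],4.3]]'; python3 -c "
from h import *
st()"
```

```text
t: 12.5
eef_pos: [0.5328, -0.0318, 0.0253]
tool_rot: [[-0.07, 0.998, -0.0], [0.998, 0.07, 0.0], [0.0, -0.0, -1.0]]
wrist_force: [0.3, 0.1, -0.2]
width: 0.0601
gripper_force: 0.0
t 12.5 p [53.28 -3.18  2.53] yaw 4.0 zax [-0.  0. -1.] j7 [ 22.  28. -28. 114.  19.  43. -14.] w 6.01 gf 0.0 F [ 0.3  0.1 -0.2]
t: 13.0
eef_pos: [0.5336, -0.0322, 0.0267]
tool_rot: [[-0.069, 0.998, 0.002], [0.998, 0.069, 0.0], [-0.0, 0.002, -1.0]]
wrist_force: [-1.4, 0.9, 6.4]
width: 0.0443
gripper_force: 36.2
t 13.0 p [53.36 -3.22  2.67] yaw 3.93 zax [ 0.002  0.    -1.   ] j7 [ 22.  28. -28. 114.  19.  43. -14.] w 4.43 gf 36.2 F [-1.4  0.9  6.4]
```

```bash
python3 -m creep '[[[0,0,1],[0,0,0],4.3],[[0,0,2],[0,0,0],4.3],[[0,0,3],[0,0,0],4.3],[[0,0,3],[0,0,0],4.3],[[0,2,0],[0,0,0],4.3],[[0.8,4,0],[0,0,0],4.3],[[1,4,0],[0,0,0],4.3],[[1,4,0],[0,0,0],4.3],[[1,4,0],[0,0,0],4.3],[[0,5,0],[0,0,0],4.3]]'; python3 -m creep '[[[0,5,0],[0,0,0],4.3],[[0,4,0],[0,0,0],4.3],[[0,3,0],[0,0,0],4.3],[[0,1,0],[0,0,0],4.3],[[0,0,0],[0,0,0],4.3],[[0,0,0],[0,0,0],4.3]]';python3 -c "
from h import *
st((*MJAR,.031))"
```

```text
t: 14.0
eef_pos: [0.5724, 0.1964, 0.1157]
tool_rot: [[-0.064, 0.998, 0.002], [0.998, 0.064, -0.001], [-0.002, 0.002, -1.0]]
wrist_force: [2.0, -0.8, -1.4]
width: 0.0445
gripper_force: 36.3
t: 14.6
eef_pos: [0.5711, 0.3249, 0.1151]
tool_rot: [[-0.066, 0.998, -0.0], [0.998, 0.066, -0.002], [-0.002, -0.0, -1.0]]
wrist_force: [1.0, -0.8, -0.6]
width: 0.0446
gripper_force: 36.3
t 14.6 p [57.11 32.49 11.51] yaw 3.81 zax [-0.    -0.002 -1.   ] j7 [-10.  33. -34.  93.  20.  61. -45.] w 4.46 gf 36.3 F [ 1.  -0.8 -0.6]
go cm [ 0.04  0.41 -8.41] turn 0.19
```

```bash
python3 -m creep '[[[0,0.4,-2],[0,0,0],4.3],[[0,0,-3],[0,0,0],4.3],[[0,0,-2],[0,0,0],4.3],[[0,0,-1],[0,0,0],4.3],[[0,0,-0.4],[0,0,0],4.3],[[0,0,0],[0,0,0],4.3],[[0,0,0],[0,0,0],5.2],[[0,0,0],[0,0,0],6],[[0,0,0],[0,0,0],6],[[0,0,0],[0,0,0],6]]';python3 -c "
from h import *
st()"; python3 -m creep '[[[0,0,2],[0,0,0],6],[[0,0,4],[0,0,0],6],[[0,0,4],[0,0,0],6],[[0,-4,3],[0,0,0],6],[[0,-5,0],[0,0,0],6],[[0,-5,0],[0,0,0],6],[[0,-5,0],[0,0,0],6],[[0,-5,0],[0,0,0],6],[[-1,-4,0],[0,0,0],6],[[0,0,0],[0,0,0],6]]'
python3 - <<'E'
from h import *
st((.5580,.0268,.008),-86)
for n in("top","wrist"):
    r=robot.snapshot(n);im=r["pixels"][:,:,::-1].copy()
    if n=="top": cv2.imwrite("pics/t2.png",cv2.resize(im[160:340,80:440],None,fx=2.2,fy=2.2))
    else: cv2.imwrite("pics/w2.png",im)
E
```

```text
t: 15.6
eef_pos: [0.5709, 0.3317, 0.0318]
tool_rot: [[-0.068, 0.998, 0.001], [0.998, 0.068, 0.0], [0.0, 0.001, -1.0]]
wrist_force: [-0.1, 0.3, 0.2]
width: 0.0601
gripper_force: 0.0
t 15.6 p [57.09 33.17  3.18] yaw 3.92 zax [ 0.001  0.    -1.   ] j7 [-12.  38. -31.  96.  24.  53. -48.] w 6.01 gf 0.0 F [-0.1  0.3  0.2]
t: 16.6
eef_pos: [0.5597, 0.0427, 0.1608]
tool_rot: [[-0.057, 0.998, -0.002], [0.998, 0.057, -0.005], [-0.005, -0.002, -1.0]]
wrist_force: [0.8, -0.9, -0.2]
width: 0.0598
gripper_force: 0.0
t 16.6 p [55.97  4.27 16.08] yaw 3.29 zax [-0.002 -0.005 -1.   ] j7 [ 18.  20. -33. 104.  13.  60. -17.] w 5.98 gf 0.0 F [ 0.8 -0.9 -0.2]
go cm [ -0.17  -1.59 -15.28] turn -89.29
```

View pics/t2.png

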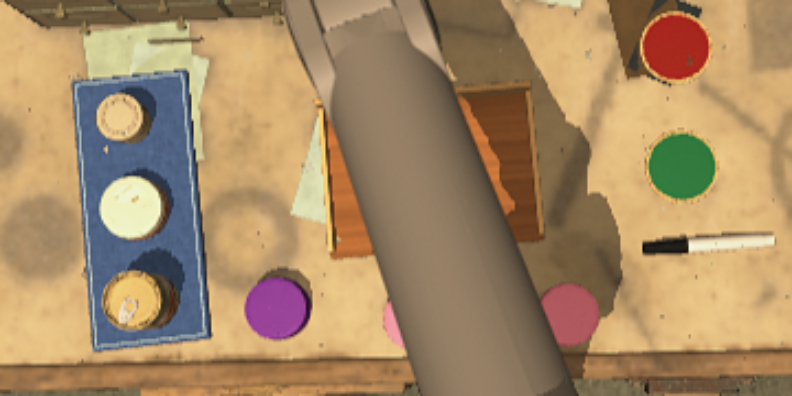

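View pics/w2.png

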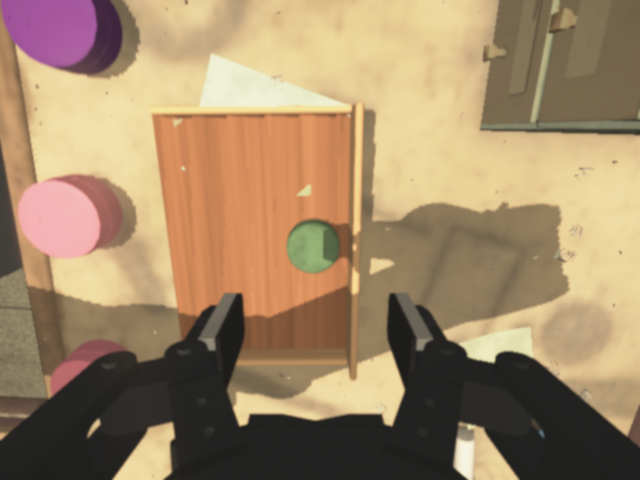

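Pot, jar and can stand on the mat in a row along its middle, and the cake is undisturbed at (314,246) in the wrist view. Next: turn a quarter and take the cake.

```bash
python3 -c "
from h import *
w=robot.snapshot('wrist');print(ray(w,314,246,.026))";python3 -m creep '[[[0,-0.2,0],[0,0,-8.5],7],[[0,-0.2,0],[0,0,-8.5],7],[[0,-0.2,0],[0,0,-8.5],7],[[0,-0.2,0],[0,0,-8.5],7],[[0,-0.2,0],[0,0,-8.5],7],[[0,-0.2,0],[0,0,-8.5],7],[[0,-0.2,0],[0,0,-8.5],7],[[0,-0.2,-1],[0,0,-8.5],7],[[0,0,-2],[0,0,-8.5],7],[[0,0,-2],[0,0,-8.5],7]]'; python3 -m creep '[[[0,0,-1],[0,0,-5],7],[[0,0,0],[0,0,0],7],[[0,0,0],[0,0,0],7]]';python3 -c "
from h import *
st((.5580,.0268,.008),-86)"
```

```text
[0.55904692 0.03453204 0.026     ]
t: 17.75
eef_pos: [0.5613, 0.0385, 0.1113]
tool_rot: [[0.988, 0.153, 0.002], [0.153, -0.988, 0.001], [0.002, -0.001, -1.0]]
wrist_force: [-0.3, 0.5, -0.4]
width: 0.0699
gripper_force: 0.0
t: 18.05
eef_pos: [0.5609, 0.0376, 0.1016]
tool_rot: [[0.997, 0.073, 0.0], [0.073, -0.997, 0.001], [0.0, -0.001, -1.0]]
wrist_force: [-0.4, 0.7, -0.2]
width: 0.0703
gripper_force: 0.0
t 18.05 p [56.09  3.76 10.16] yaw -85.79 zax [ 0.     0.001 -1.   ] j7 [   5.   22.  -16.  108.    8.   51. -101.] w 7.03 gf 0.0 F [-0.4  0.7 -0.2]
go cm [-0.29 -1.08 -9.36] turn -0.21
```

```bash
python3 -m creep '[[[-0.2,-1.1,0],[0,0,0],7],[[0,0,-3],[0,0,0],7],[[0,0,-3],[0,0,0],7],[[0,0,-2],[0,0,0],7],[[0,0,-1.3],[0,0,0],7],[[0,0,0],[0,0,0],7],[[0,0,0],[0,0,0],7]]' 35; python3 -c "
from h import *
st()"; python3 -m creep '[[[0,0,0],[0,0,0],4.1],[[0,0,0],[0,0,0],4.1],[[0,0,0],[0,0,0],4.1],[[0,0,0],[0,0,0],4.1],[[0,0,0],[0,0,0],4.1]]'; python3 -c "
from h import *
st()"
```

```text
t: 18.75
eef_pos: [0.5594, 0.0242, 0.0092]
tool_rot: [[0.998, 0.068, 0.002], [0.068, -0.998, -0.0], [0.002, 0.0, -1.0]]
wrist_force: [-0.4, -0.1, -0.5]
width: 0.0697
gripper_force: 0.0
t 18.75 p [55.94  2.42  0.92] yaw -86.08 zax [ 0.002 -0.    -1.   ] j7 [   4.   29.  -14.  111.   11.   41. -102.] w 6.97 gf 0.0 F [-0.4 -0.1 -0.5]
t: 19.25
eef_pos: [0.5597, 0.0246, 0.0098]
tool_rot: [[0.998, 0.068, 0.002], [0.068, -0.998, -0.0], [0.002, 0.0, -1.0]]
wrist_force: [-0.9, -0.6, 5.7]
width: 0.0414
gripper_force: 23.7
t 19.25 p [55.97  2.46  0.98] yaw -86.08 zax [ 0.002 -0.    -1.   ] j7 [   4.   29.  -14.  111.   11.   41. -102.] w 4.14 gf 23.7 F [-0.9 -0.6  5.7]
```

```bash
python3 -m creep '[[[0,0,0],[0,0,0],3.4],[[0,0,0],[0,0,0],3.4],[[0,0,1],[0,0,0],3.4],[[0,0,2],[0,0,0],3.4],[[0,0,3],[0,0,0],3.4],[[0,0,3],[0,0,0],3.4],[[0,-1,0],[0,0,0],3.4],[[0,-2,0],[0,0,0],3.4],[[0,-3,0],[0,0,0],3.4],[[0,-3,0],[0,0,0],3.4]]'; python3 -m creep '[[[0,-3,0],[0,0,0],3.4],[[-0.4,-3,0],[0,0,0],3.4],[[-1,-3,0],[0,0,0],3.4],[[-1,-3,0],[0,0,0],3.4],[[-1,-3,0],[0,0,0],3.4],[[-1,-1.5,0],[0,0,0],3.4],[[0,0,0],[0,0,0],3.4],[[0,0,0],[0,0,0],3.4]]';python3 - <<'E'
from h import *
st((.5161,-.2355,.009),-86)
w=robot.snapshot("wrist")
im=w["pixels"];hsv=cv2.cvtColor(im,cv2.COLOR_RGB2HSV);H,S,V=[hsv[...,i] for i in range(3)]
for b in blobs((H>40)&(H<85)&(S>90),200): print(b[:3])
cv2.imwrite("pics/w3.png",im[:,:,::-1])
E
```

```text
t: 20.25
eef_pos: [0.5578, -0.0666, 0.098]
tool_rot: [[0.998, 0.069, -0.001], [0.069, -0.998, -0.0], [-0.001, 0.0, -1.0]]
wrist_force: [1.2, -1.4, -0.6]
width: 0.0412
gripper_force: 35.6
t: 21.05
eef_pos: [0.5141, -0.2303, 0.0979]
tool_rot: [[0.998, 0.068, -0.001], [0.068, -0.998, 0.001], [-0.001, -0.001, -1.0]]
wrist_force: [0.9, 0.8, -0.6]
width: 0.0409
gripper_force: 35.6
t 21.05 p [ 51.41 -23.03   9.79] yaw -86.12 zax [-0.001  0.001 -1.   ] j7 [ 29.  22. -11. 108.   5.  51. -71.] w 4.09 gf 35.6 F [ 0.9  0.8 -0.6]
go cm [ 0.2  -0.52 -8.89] turn 0.12
(np.int32(6376), array([324.01631117, 230.37374529]), ((323.1409606933594, 236.83975219726562), 50.51806640625))
```

View pics/w3.png

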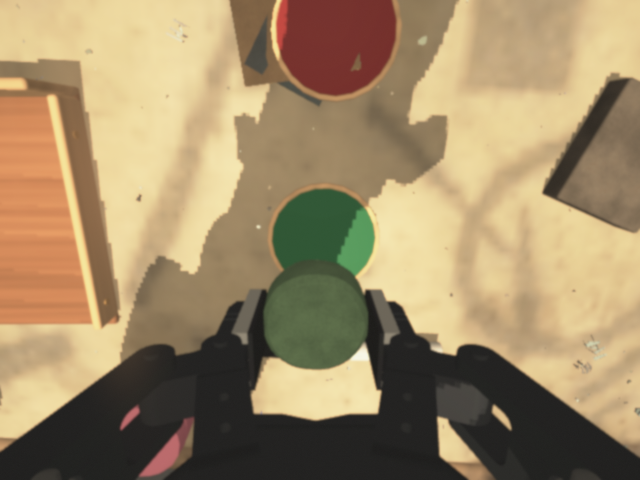

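The cake is held, with the green pad centre at about (323,238) in the wrist view, still ahead of the cake in the picture.

```bash
python3 -c "
from h import *
st()
w=robot.snapshot('wrist');print(ray(w,323.5,238.5,.005),ray(w,316,318,.1))"
```

```text
t 21.1 p [ 51.48 -22.94   9.81] yaw -86.02 zax [-0.     0.001 -1.   ] j7 [ 29.  22. -11. 108.   5.  51. -71.] w 4.09 gf 35.6 F [ 0.6  0.6 -0.6]
[ 0.51662773 -0.23450776  0.005     ] [ 0.50905381 -0.22984692  0.1       ]
```

```bash
python3 -m creep '[[[0.2,-0.6,-2],[0,0,0],3.4],[[0,0,-3],[0,0,0],3.4],[[0,0,-2],[0,0,0],3.4],[[0,0,-1.2],[0,0,0],3.4],[[0,0,-0.7],[0,0,0],3.4],[[0,0,0],[0,0,0],3.4],[[0,0,0],[0,0,0],3.4],[[0,0,0],[0,0,0],5],[[0,0,0],[0,0,0],7],[[0,0,0],[0,0,0],7]]';python3 -c "
from h import *
st()";python3 -m creep '[[[0,0,1],[0,0,0],7],[[0,0,3],[0,0,0],7],[[0,0,4],[0,0,0],7],[[0,0,4],[0,0,0],7],[[0,4,2],[0,0,8.5],7],[[0,4,0],[0,0,8.5],7],[[0,4,0],[0,0,8.5],7],[[0,4,0],[0,0,8.5],7],[[0,4,0],[0,0,8.5],7],[[0,4,0],[0,0,8.5],7]]'
python3 - <<'E'
from h import *
r=robot.snapshot("top");im=r["pixels"][:,:,::-1]
cv2.imwrite("pics/t4.png",cv2.resize(im[190:300,80:440],None,fx=2.2,fy=2.2))
E
```

```text
t: 22.15
eef_pos: [0.5169, -0.2367, 0.0097]
tool_rot: [[0.998, 0.068, 0.001], [0.068, -0.998, -0.0], [0.001, 0.0, -1.0]]
wrist_force: [0.1, -0.7, -0.0]
width: 0.07
gripper_force: 0.0
t 22.15 p [ 51.69 -23.67   0.97] yaw -86.09 zax [ 0.001 -0.    -1.   ] j7 [ 28.  30. -10. 110.   7.  41. -72.] w 7.0 gf 0.0 F [ 0.1 -0.7 -0. ]
t: 23.15
eef_pos: [0.5165, 0.0048, 0.1504]
tool_rot: [[0.57, 0.822, 0.002], [0.822, -0.57, -0.001], [0.0, 0.002, -1.0]]
wrist_force: [0.2, 0.2, -0.4]
width: 0.0701
gripper_force: 0.0
```

View pics/t4.png

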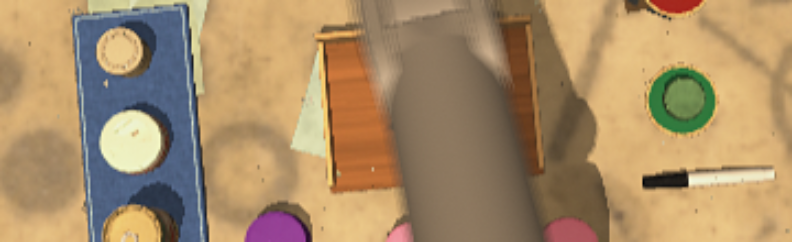

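The cake sits centred on the green pad: (685,98) against the pad's (682,100). Next I return the jar.

```bash
python3 -m creep '[[[0,4,0],[0,0,8],6],[[1,4,0],[0,0,8],6],[[1,4,0],[0,0,8],6],[[1,4,0],[0,0,8],6],[[1,4,0],[0,0,7],6],[[1,4,0],[0,0,0],6],[[0.4,4,0],[0,0,0],6],[[0,4,-1],[0,0,0],6],[[0,0,-1],[0,0,0],6],[[0,0,0],[0,0,0],6]]';python3 -c "
from h import *
st((.5709,.3317,.0300))"
```

```text
t: 24.2
eef_pos: [0.5692, 0.3237, 0.1282]
tool_rot: [[-0.07, 0.998, -0.002], [0.998, 0.07, -0.002], [-0.001, -0.002, -1.0]]
wrist_force: [0.1, -0.4, -0.3]
width: 0.0601
gripper_force: 0.0
t 24.2 p [56.92 32.37 12.82] yaw 4.04 zax [-0.002 -0.002 -1.   ] j7 [ -8.  32. -36.  93.  21.  62. -46.] w 6.01 gf 0.0 F [ 0.1 -0.4 -0.3]
go cm [ 0.17  0.8  -9.82] turn -0.04
```

```bash
python3 -m creep '[[[0.1,0.8,-2],[0,0,0],6],[[0,0,-3],[0,0,0],6],[[0,0,-3],[0,0,0],6],[[0,0,-1.7],[0,0,0],6],[[0,0,0],[0,0,0],6],[[0,0,0],[0,0,0],6]]' 35; python3 -c "
from h import *
st((.5709,.3317,.03))"; python3 -m creep '[[[0,0,0],[0,0,0],4.3],[[0,0,0],[0,0,0],4],[[0,0,0],[0,0,0],4],[[0,0,0],[0,0,0],4],[[0,0,0],[0,0,0],4]]'; python3 -c "
from h import *
st()"
```

```text
t: 24.8
eef_pos: [0.5722, 0.3312, 0.0328]
tool_rot: [[-0.067, 0.998, 0.001], [0.998, 0.067, 0.0], [0.0, 0.001, -1.0]]
wrist_force: [0.7, 1.0, 1.2]
width: 0.0599
gripper_force: 0.0
t 24.8 p [57.22 33.12  3.28] yaw 3.87 zax [ 0.001  0.    -1.   ] j7 [-10.  39. -33.  95.  25.  54. -49.] w 5.99 gf 0.0 F [0.7 1.  1.2]
go cm [-0.13  0.05 -0.28] turn 0.13
t: 25.3
eef_pos: [0.5726, 0.3322, 0.0344]
tool_rot: [[-0.068, 0.998, 0.003], [0.998, 0.068, 0.001], [0.001, 0.003, -1.0]]
wrist_force: [-0.7, -1.1, 5.9]
width: 0.0444
gripper_force: 36.3
t 25.3 p [57.26 33.22  3.44] yaw 3.91 zax [ 0.003  0.001 -1.   ] j7 [-10.  39. -33.  95.  25.  54. -49.] w 4.44 gf 36.3 F [-0.7 -1.1  5.9]
```

```bash
python3 -m creep '[[[0,0,1],[0,0,0],4],[[0,0,2],[0,0,0],4],[[0,0,3],[0,0,0],4],[[0,0,3],[0,0,0],4],[[0,-2,0],[0,0,0],4],[[-0.9,-4,0],[0,0,0],4],[[-1,-4,0],[0,0,0],4],[[-1,-4,0],[0,0,0],4],[[-1,-4,0],[0,0,0],4],[[0,-5,0],[0,0,0],4]]'; python3 -m creep '[[[0,-5,0],[0,0,0],4],[[0,-4,0],[0,0,0],4],[[0,-3,0],[0,0,0],4],[[0,-1.4,0],[0,0,0],4],[[0,0,0],[0,0,0],4],[[0,0,0],[0,0,0],4],[[0,0,0],[0,0,0],4]]';python3 -c "
from h import *
st((.5336,-.0322,.0306))"
```

```text
t: 26.3
eef_pos: [0.5309, 0.1017, 0.1228]
tool_rot: [[-0.072, 0.997, -0.0], [0.997, 0.072, 0.001], [0.001, 0.0, -1.0]]
wrist_force: [0.9, -0.9, -2.5]
width: 0.0441
gripper_force: 36.2
t: 27.0
eef_pos: [0.5327, -0.0297, 0.1226]
tool_rot: [[-0.072, 0.997, 0.0], [0.997, 0.072, 0.001], [0.001, 0.001, -1.0]]
wrist_force: [0.2, -0.0, -1.4]
width: 0.0444
gripper_force: 36.2
t 27.0 p [53.27 -2.97 12.26] yaw 4.15 zax [ 0.     0.001 -1.   ] j7 [ 27.  20. -35. 110.  14.  54. -10.] w 4.44 gf 36.2 F [ 0.2 -0.  -1.4]
go cm [ 0.09 -0.25 -9.2 ] turn -0.15
```

```bash
python3 -m creep '[[[0.1,-0.2,-2],[0,0,0],4],[[0,0,-3],[0,0,0],4],[[0,0,-2.5],[0,0,0],4],[[0,0,-1],[0,0,0],4],[[0,0,-0.6],[0,0,0],4],[[0,0,0],[0,0,0],4],[[0,0,0],[0,0,0],4]]';python3 -c "
from h import *
st((.5336,-.0322,.0304))"
```

```text
t: 27.7
eef_pos: [0.5347, -0.0341, 0.0324]
tool_rot: [[-0.069, 0.998, 0.002], [0.998, 0.069, 0.0], [-0.0, 0.002, -1.0]]
wrist_force: [0.0, -0.9, -1.7]
width: 0.0441
gripper_force: 36.3
t 27.7 p [53.47 -3.41  3.24] yaw 3.95 zax [ 0.002  0.    -1.   ] j7 [ 24.  28. -31. 113.  20.  44. -15.] w 4.41 gf 36.3 F [ 0.  -0.9 -1.7]
go cm [-0.11  0.19 -0.2 ] turn 0.05
```

```bash
python3 -m creep '[[[-0.1,0.2,0],[0,0,0],4],[[0,0,-0.2],[0,0,0],4],[[0,0,0],[0,0,0],4],[[0,0,0],[0,0,0],5],[[0,0,0],[0,0,0],6],[[0,0,0],[0,0,0],6],[[0,0,1],[0,0,0],6],[[0,0,3],[0,0,0],6],[[0,0,4],[0,0,0],7.5],[[0,0,2],[0,0,0],7.5]]';python3 -m creep '[[[0,4,0],[0,0,0],7.5],[[-0.2,4,0],[0,0,0],7.5],[[-1,4,0],[0,0,0],7.5],[[-1,4,0],[0,0,0],7.5],[[-1,4,0],[0,0,0],7.5],[[-1,4,0],[0,0,0],7.5],[[-1,4,0],[0,0,0],7.5],[[0,4,0],[0,0,0],7.5],[[0,3,0],[0,0,0],7.5],[[0,0.4,0],[0,0,0],7.5]]';python3 -m creep '[[[0,0,-2],[0,0,0],7.5],[[0,0,-2],[0,0,0],7.5],[[0,0,0],[0,0,0],7.5],[[0,0,0],[0,0,0],7.5]]';python3 -c "
from h import *
st((.482,.3221,.0120))"
```

```text
t: 28.7
eef_pos: [0.5344, -0.0322, 0.133]
tool_rot: [[-0.069, 0.998, 0.005], [0.998, 0.069, -0.0], [-0.001, 0.005, -1.0]]
wrist_force: [0.2, 0.1, 0.8]
width: 0.075
gripper_force: 0.0
t: 29.7
eef_pos: [0.4791, 0.3269, 0.1306]
tool_rot: [[-0.075, 0.997, 0.001], [0.997, 0.075, 0.005], [0.004, 0.001, -1.0]]
wrist_force: [-0.4, 0.2, 0.1]
width: 0.0755
gripper_force: 0.0
t: 30.1
eef_pos: [0.4808, 0.3206, 0.0897]
tool_rot: [[-0.067, 0.998, -0.0], [0.998, 0.067, -0.001], [-0.001, -0.0, -1.0]]
wrist_force: [0.1, 1.0, 1.2]
width: 0.075
gripper_force: 0.0
t 30.1 p [48.08 32.06  8.97] yaw 3.86 zax [-0.    -0.001 -1.   ] j7 [ -8.  28. -39. 105.  22.  54. -52.] w 7.5 gf 0.0 F [0.1 1.  1.2]
go cm [ 0.12  0.15 -7.77] turn 0.14
```

```bash
python3 -m creep '[[[0.1,0.1,-3],[0,0,0],7.5],[[0,0,-3],[0,0,0],7.5],[[0,0,-1.8],[0,0,0],7.5],[[0,0,0],[0,0,0],7.5],[[0,0,0],[0,0,0],7.5]]' 30; python3 -c "
from h import *
st((.482,.3221,.012))"; python3 -m creep '[[[0,0,0],[0,0,0],5.8],[[0,0,0],[0,0,0],5.8],[[0,0,0],[0,0,0],5.8],[[0,0,0],[0,0,0],5.8],[[0,0,0],[0,0,0],5.8]]'; python3 -c "
from h import *
st()";python3 -m creep '[[[0,0,1],[0,0,0],5.8],[[0,0,2],[0,0,0],5.8],[[0,0,3],[0,0,0],5.8],[[0,0,3],[0,0,0],5.8],[[0,-2,0],[0,0,0],5.8],[[0.3,-4,0],[0,0,0],5.8],[[1,-4,0],[0,0,0],5.8],[[1,-4,0],[0,0,0],5.8],[[1,-4,0],[0,0,0],5.8],[[1,-4,0],[0,0,0],5.8]]'; python3 -m creep '[[[0,-2.2,0],[0,0,0],5.8],[[0,0,-1],[0,0,0],5.8],[[0,0,0],[0,0,0],5.8],[[0,0,0],[0,0,0],5.8]]';python3 -c "
from h import *
st((.525,.0802,.0095))"
```

```text
t: 30.6
eef_pos: [0.4823, 0.3224, 0.0124]
tool_rot: [[-0.068, 0.998, 0.001], [0.998, 0.068, 0.0], [0.0, 0.001, -1.0]]
wrist_force: [1.0, 0.7, -0.4]
width: 0.0746
gripper_force: 0.0
t 30.6 p [48.23 32.24  1.24] yaw 3.88 zax [ 0.001  0.    -1.   ] j7 [-11.  34. -35. 108.  27.  46. -57.] w 7.46 gf 0.0 F [ 1.   0.7 -0.4]
go cm [-0.03 -0.03 -0.04] turn 0.12
t: 31.1
eef_pos: [0.4824, 0.3229, 0.013]
tool_rot: [[-0.068, 0.998, 0.002], [0.998, 0.068, 0.001], [0.001, 0.002, -1.0]]
wrist_force: [-0.4, -1.2, 6.5]
width: 0.0615
gripper_force: 33.2
t 31.1 p [48.24 32.29  1.3 ] yaw 3.91 zax [ 0.002  0.001 -1.   ] j7 [-11.  34. -36. 108.  27.  46. -57.] w 6.15 gf 33.2 F [-0.4 -1.2  6.5]
t: 32.1
eef_pos: [0.5244, 0.1009, 0.1019]
tool_rot: [[-0.069, 0.998, 0.0], [0.998, 0.069, -0.0], [-0.0, 0.0, -1.0]]
wrist_force: [0.1, 0.1, -1.6]
width: 0.0621
gripper_force: 33.0
t: 32.5
eef_pos: [0.5239, 0.0821, 0.0914]
tool_rot: [[-0.071, 0.997, -0.0], [0.997, 0.071, 0.001], [0.001, -0.0, -1.0]]
wrist_force: [0.2, 0.4, -1.1]
width: 0.0618
gripper_force: 33.0
t 32.5 p [52.39  8.21  9.14] yaw 4.06 zax [-0.     0.001 -1.   ] j7 [ 17.  23. -37. 112.  18.  51. -25.] w 6.18 gf 33.0 F [ 0.2  0.4 -1.1]
go cm [ 0.11 -0.19 -8.19] turn -0.06
```

```bash
python3 -m creep '[[[0.1,-0.1,-3],[0,0,0],5.8],[[0,0,-2.5],[0,0,0],5.8],[[0,0,-1.5],[0,0,0],5.8],[[0,0,-0.9],[0,0,0],5.8],[[0,0,-0.2],[0,0,0],5.8],[[0,0,0],[0,0,0],5.8],[[0,0,0],[0,0,0],5.8]]';python3 -c "
from h import *
st((.525,.0802,.0090))"
```

```text
t: 33.2
eef_pos: [0.5265, 0.0798, 0.0113]
tool_rot: [[-0.068, 0.998, 0.002], [0.998, 0.068, 0.0], [0.0, 0.002, -1.0]]
wrist_force: [0.6, -0.1, -1.4]
width: 0.0617
gripper_force: 33.0
t 33.2 p [52.65  7.98  1.13] yaw 3.93 zax [ 0.002  0.    -1.   ] j7 [ 14.  30. -33. 114.  24.  42. -30.] w 6.17 gf 33.0 F [ 0.6 -0.1 -1.4]
go cm [-0.15  0.04 -0.23] turn 0.07
```

```bash
python3 -m creep '[[[-0.15,0,0],[0,0,0],5.8],[[0,0,-0.2],[0,0,0],5.8],[[0,0,0],[0,0,0],5.8],[[0,0,0],[0,0,0],6.8],[[0,0,0],[0,0,0],7.5],[[0,0,0],[0,0,0],7.5],[[0,0,1],[0,0,0],7.5],[[0,0,4],[0,0,0],7.5],[[0,0,5],[0,0,0],7.5],[[0,0,3],[0,0,0],7.5]]';python3 -m creep '[[[-1,3,0],[0,0,0],7],[[-2,4,0],[0,0,0],7],[[-2,4,0],[0,0,0],7],[[-2,4,0],[0,0,0],7],[[-3,4,0],[0,0,0],7],[[-2,3,0],[0,0,0],7],[[-1.7,1,0],[0,0,0],7],[[0,0,0],[0,0,0],7],[[0,0,0],[0,0,0],7],[[0,0,0],[0,0,0],7]]';python3 -c "
from h import *
st((.3875,.3105,.0360))"
```

```text
t: 34.2
eef_pos: [0.5254, 0.0803, 0.1422]
tool_rot: [[-0.069, 0.998, 0.004], [0.998, 0.069, 0.001], [0.001, 0.004, -1.0]]
wrist_force: [0.5, -0.3, 0.3]
width: 0.0748
gripper_force: 0.0
t: 35.2
eef_pos: [0.3884, 0.3082, 0.1385]
tool_rot: [[-0.066, 0.998, 0.001], [0.998, 0.066, -0.001], [-0.001, 0.001, -1.0]]
wrist_force: [0.3, 0.6, 0.1]
width: 0.0699
gripper_force: 0.0
t 35.2 p [38.84 30.82 13.85] yaw 3.77 zax [ 0.001 -0.001 -1.   ] j7 [ -4.  17. -46. 114.  15.  55. -54.] w 6.99 gf 0.0 F [0.3 0.6 0.1]
go cm [ -0.09   0.23 -10.25] turn 0.23
```

```bash
python3 -m creep '[[[-0.1,0.2,-2],[0,0,0],7],[[0,0,-3],[0,0,0],7],[[0,0,-3],[0,0,0],7],[[0,0,-2.2],[0,0,0],7],[[0,0,0],[0,0,0],7],[[0,0,0],[0,0,0],7]]' 40; python3 -c "
from h import *
st((.3877,.3108,.036))"; python3 -m creep '[[[0,0,0],[0,0,0],5],[[0,0,0],[0,0,0],5],[[0,0,0],[0,0,0],5],[[0,0,0],[0,0,0],5],[[0,0,0],[0,0,0],5]]'; python3 -c "
from h import *
st()";python3 -m creep '[[[0,0,1],[0,0,0],5],[[0,0,2],[0,0,0],5],[[0,0,3],[0,0,0],5],[[0,0,3],[0,0,0],5],[[0.9,-2,0],[0,0,0],5],[[1,-4,0],[0,0,0],5],[[1,-4,0],[0,0,0],5],[[1,-4,0],[0,0,0],5],[[1,-4,0],[0,0,0],5],[[1,-4,0],[0,0,0],5]]'; python3 -m creep '[[[1,-4,0],[0,0,0],5],[[1,-2,0],[0,0,0],5],[[1,-1,0],[0,0,0],5],[[0,0,0],[0,0,0],5],[[0,0,0],[0,0,0],5]]';python3 -c "
from h import *
st((.4763,.0211,.032))"
```

```text
t: 35.8
eef_pos: [0.3869, 0.3109, 0.0365]
tool_rot: [[-0.067, 0.998, -0.0], [0.998, 0.067, -0.0], [-0.0, -0.0, -1.0]]
wrist_force: [0.8, 0.1, 0.9]
width: 0.0699
gripper_force: 0.0
t 35.8 p [38.69 31.09  3.65] yaw 3.81 zax [-0. -0. -1.] j7 [-10.  26. -41. 118.  25.  44. -62.] w 6.99 gf 0.0 F [0.8 0.1 0.9]
go cm [ 0.08 -0.01 -0.05] turn 0.19
t: 36.3
eef_pos: [0.3875, 0.3121, 0.0378]
tool_rot: [[-0.068, 0.998, 0.003], [0.998, 0.068, 0.001], [0.001, 0.003, -1.0]]
wrist_force: [0.7, -0.6, 6.5]
width: 0.0566
gripper_force: 43.3
t 36.3 p [38.75 31.21  3.78] yaw 3.89 zax [ 0.003  0.001 -1.   ] j7 [-10.  26. -41. 118.  25.  44. -62.] w 5.66 gf 43.3 F [ 0.7 -0.6  6.5]
t: 37.3
eef_pos: [0.4445, 0.0898, 0.1266]
tool_rot: [[-0.069, 0.998, -0.0], [0.998, 0.069, -0.0], [-0.0, -0.0, -1.0]]
wrist_force: [1.2, 0.7, -2.8]
width: 0.0563
gripper_force: 43.4
t: 37.8
eef_pos: [0.4747, 0.0232, 0.1264]
tool_rot: [[-0.07, 0.998, -0.001], [0.998, 0.07, 0.001], [0.001, -0.0, -1.0]]
wrist_force: [-0.8, -0.1, -2.8]
width: 0.0565
gripper_force: 43.4
t 37.8 p [47.47  2.32 12.64] yaw 4.02 zax [-0.001  0.001 -1.   ] j7 [ 26.  14. -38. 117.  11.  52. -15.] w 5.65 gf 43.4 F [-0.8 -0.1 -2.8]
go cm [ 0.16 -0.21 -9.44] turn -0.02
```

```bash
python3 -m creep '[[[0.05,-0.1,-3],[0,0,0],5],[[0,0,-3],[0,0,0],5],[[0,0,-2],[0,0,0],5],[[0,0,-1],[0,0,0],5],[[0,0,-0.3],[0,0,0],5],[[0,0,0],[0,0,0],5],[[0,0,0],[0,0,0],5]]';python3 -c "
from h import *
st((.4763,.0211,.0338))"
```

```text
t: 38.5
eef_pos: [0.4762, 0.0217, 0.0341]
tool_rot: [[-0.07, 0.998, 0.002], [0.998, 0.07, 0.0], [0.0, 0.002, -1.0]]
wrist_force: [-0.5, -0.3, -3.3]
width: 0.0561
gripper_force: 43.4
t 38.5 p [47.62  2.17  3.41] yaw 4.03 zax [ 0.002  0.    -1.   ] j7 [ 22.  23. -35. 121.  20.  41. -22.] w 5.61 gf 43.4 F [-0.5 -0.3 -3.3]
go cm [ 0.01 -0.06 -0.03] turn -0.03
```

Release, lift, and draw back over the free bench to check.

```bash
python3 -m creep '[[[0,0,-0.05],[0,0,0],5],[[0,0,0],[0,0,0],5],[[0,0,0],[0,0,0],6],[[0,0,0],[0,0,0],7],[[0,0,0],[0,0,0],7],[[0,0,1],[0,0,0],7],[[0,0,3],[0,0,0],7],[[0,0,4],[0,0,0],7],[[0,0,4],[0,0,0],7],[[0,0,4],[0,0,0],7]]';python3 -m creep '[[[0,3,0],[0,0,0],7],[[0,4,0],[0,0,0],7],[[0,5,0],[0,0,0],7],[[0,5,0],[0,0,0],7],[[0,5,0],[0,0,0],7],[[0,5,0],[0,0,0],7],[[0,5,0],[0,0,0],7],[[0,3,0],[0,0,0],7],[[0,0,0],[0,0,0],7],[[0,0,0],[0,0,0],7]]';python3 - <<'E'
from h import *
st()
r=robot.snapshot("top");im=r["pixels"];a=dict(np.load("pics/top0.npz"))["pixels"]
f=lambda i:cv2.resize(i[185:290,215:415,::-1],None,fx=2.8,fy=2.8)
cv2.imwrite("pics/t5.png",np.vstack([f(a),f(im)])[:600])
E
```

```text
t: 39.5
eef_pos: [0.4753, 0.0206, 0.195]
tool_rot: [[-0.069, 0.998, 0.001], [0.998, 0.069, 0.0], [0.0, 0.001, -1.0]]
wrist_force: [0.3, -0.0, 0.4]
width: 0.0701
gripper_force: 0.0
t: 40.5
eef_pos: [0.4752, 0.3707, 0.193]
tool_rot: [[-0.07, 0.998, -0.0], [0.998, 0.07, -0.0], [-0.0, -0.0, -1.0]]
wrist_force: [-0.1, -0.1, 0.6]
width: 0.0697
gripper_force: 0.0
t 40.5 p [47.52 37.07 19.3 ] yaw 4.0 zax [-0. -0. -1.] j7 [ -7.  25. -46.  96.  20.  67. -54.] w 6.97 gf 0.0 F [-0.1 -0.1  0.6]
```

View pics/t5.png

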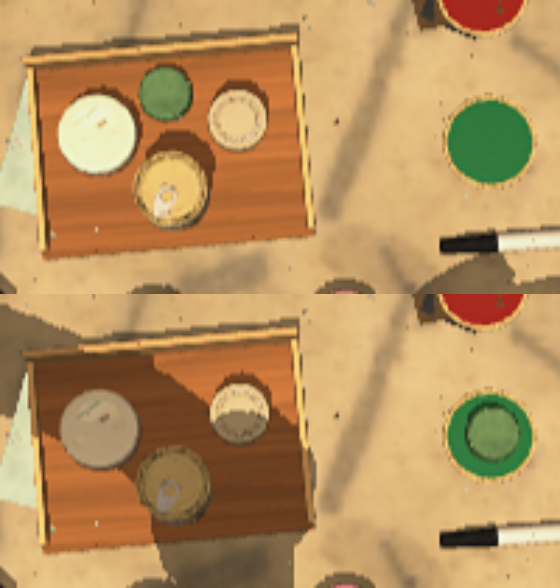

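Comparing before and after, the jar, pot and can are each about 2 px (under 3 mm) from where they started. The cake is near the pad centre: (493,432) against (490,436).

```bash
python3 -c "
from plant import robot
print(robot.sign_off())"
```

```text
the job is handed in; nothing more can be done
None
```

The job is handed in at about 40 s of the 144 s; the last top view showed the cake flat near the middle of the green pad and the jar, pot and can upright in the tray within about 3 mm of their start spots, but the hand-in returned no verdict.

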